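# Take the two-tier washstand organiser apart for rinsing

## Robot

A 7-joint arm with a two-finger parallel gripper is mounted at the origin on the work surface. World frame = base frame: x ahead of the robot, y to its left, z up, the work surface at z = 0. Lengths are in m, angles in degrees, forces in N, time in s.
With the tool pointing down it reaches from about 0.425 to 0.95 m from the base axis. Payload 16.7 kg.
Tool frame: the origin (TCP) lies on the centre line of the jaws, within the pads' length; the fingertips stand 14 mm ahead of it and the grasp point (between the pads) lies 5 mm behind it; x points along the fingers, y is the direction in which the jaws open and shut, and the axes are right-handed (so a half turn about x gives the same grasp; the last joint's range is limited). The gripper opens to 94 mm and grips with 3 to 60 N. Pads are 16 mm wide; open, the fingers measure 119 mm over their backs; the gripper's body (75 mm by 177 mm) begins 78 mm behind the grasp point.
Start: joints at [59.674, 24.414, 4.234, 92.017, -1.954, 63.644, -3.845], TCP at [0.25, -0.627, 0.219] pointing down, gripper open.
Joint ranges: [-163.25, 163.25], [-28.42, 122.38], [-70.27, 78.77], [12.13, 141.07], [-58.53, 238.53], [9.26, 117.41], [-156.51, 156.51]. Speed limits (degrees/s): [108.29, 108.29, 136.94, 136.94, 172.46, 172.46, 172.46].

## Interface

Orientations are given as [roll, pitch, yaw] about the fixed x, y, z axes, in that order (R = Rz(yaw) Ry(pitch) Rx(roll)).
In Python, from cell import manip gives the robot as it stands.
- The arm moves only by the shell command python3 -m pendant 'ROWS' [FORCE]. ROWS is a JSON object of lists of equal length, an entry for each row: "angular": the turn, a rotation vector about the tool's x, y, z in rad, a list of three; "dp": the shift along the tool's x, y, z in cm, a list of three; "gripper": the finger opening in cm, from 0 to 9.4. A call has exactly 8 rows; each row is the pose to reach, as a shift and turn from the pose measured when the call began, along the tool's axes at that moment; what a row does not reach only later rows make up. A row lasts 1/8 s, in which the tool goes at most 62.5 mm and 10.7 degrees, less where a joint would pass 70% of its speed; a pose out of reach is approached as far as the arm can. A call with a gripper value outside its range is refused whole. The fingers move at their own pace and stop on an object; FORCE is the grip in N (left out, the last holds). Time passes only in rows, so rows that repeat a pose let the fingers close, or fill a call up. It gives the time, the measured TCP pose, the force and the opening at its end, in the units of the state.
- manip.state(): the state, without advancing time (a new reading comes with each control period).
- manip.snapshot(name): name is "side" or "top" or "wrist"; returns a dict with "frame" (400x640x3 uint8, red, green, blue), "fov_y" (degrees; the focal length in pixels is half the picture's height over the tangent of half this angle, whatever the lens; pixels are square), "cx", "cy" (the principal point, pixels), "R" (3x3) and "t" (3): a world point X has camera coordinates R X + t; the wrist camera has in their place "hand_eye" (4x4, takes a point from camera to tool coordinates, whose origin is the TCP and whose axes are the tool frame's). Camera axes: x right, y down, z forward; pixel columns grow to the right and rows downward; lengths in m; the calibration is good to about 2 mm. The wrist camera is an equidistant fisheye: a pixel r from the principal point sees the ray r / f radians off the axis. A picture is of the moment at which its call begins: read the wrist's pose just before it. There is no depth.
- manip.close_job(): hands the job in, once; it reports no verdict.
Trained networks look in a picture, given as the dict that the camera call returned (one of the last four; its "shot" number tells which), for a name from the list of things; names that differ only in an ending like _2 or _b are one class to them, and where a whole thing is asked for, a point or a joint stands for the part that bears it (a point fixed in the world has none). Each returns a list of dicts, best first, with "confidence" (0 to 1); they miss things now and then, are a little off and sometimes report something else, mostly with a low value. They report only what shows in the picture. A call takes as long as a camera call. They do not tell look-alikes from the thing itself.
- manip.regions_of(picture, label): "region" (400x640 bool, what is visible of it) and "location" ([column, row] in pixels, amid what is visible of it).
- manip.tip_of(picture, label): "location" ([column, row] in pixels: a listed point, or the origin of a listed thing).
The state is a dict: "time": time; "joints": joint angles; "qvel": joint speeds; "tau": joint torques, N m; "tool_pos": TCP position; "ee_rot": TCP orientation; "wrist_force": force on the tool from outside, world axes, zero at the start; "moment": the same for the moment, N m; "width": finger opening in m.
Only numpy, scipy, OpenCV 4.12 (cv2) and the standard library are available. Lean on these libraries where they do the work, as an engineer would, in place of code of your own. Each camera call takes 0.05 s, during which the arm holds its last target. There are 200 camera calls.

## Task

Take the brick-red two-tier organiser apart for rinsing, in the reverse of the order it was put together: turn the lock knob from its locked mark to the release mark, slide the top tray sideways off the frame so that it lies wholly and squarely on the white draining stand, then slide the bared lower tray out of the other end of the frame so that it lies wholly and squarely on the dark ribbed mat. Slide the trays level, never lift or tip them, and keep everything they carry in them (the soap on its dish). Leave the knob at the release mark and do not knock over or shove the things standing about.

Things in the scene. Friction and masses are not known exactly. Their poses are not given: they have to be found in the camera images.
- frame: Fixed brick-red frame, open above and at both y ends. Two rails along its y, 180 long, 64 high, inner faces at x -56 and +56, each with an outer guide lip (|x| 67 to 72) up to 72 high. Behind, at x 72 to 152, the lock's pedestal, 90 wide, 78 high. Origin: middle of the footprint, on the counter; both trays slide along y; yaw within 0.25 rad of the robot's axes.
- lock (a joint): Lock knob on the pedestal, vertical axis; rad, positive counter-clockwise from above. 0 = locked: the white line on its grip is at the thin mark (frame's +x) and its cam points to -x between two lugs of the top tray, stopping it either way. 1.35 = released, line at the broad mark. Both are sprung detents at its end stops; it snaps to the nearer one (0.09 N m to turn it over).
- lock_grip (a point): On the knob's axis at the middle of its grip, 118 above the counter, x = 108 in the frame. The grip is an upright bar 50 long, 14 thick, 104 to 132 above the counter, long along the point's x, which turns with the knob (along the frame's x at joint 0). Below it a hub of radius 15 and the cam, a 70 degree sector of radius 39 about the point's -x, at height 85 to 97.
- top_tray: Brick-red open tray, 130 (x) by 180 (y), 34 high, walls and floor 4; loose on the frame's rails, underside 64 above the counter; 0.25 to 0.5 kg empty. Two lugs 47 apart stick out 9 from its +x wall. Carries the soap dish. Origin: middle of its underside; axes along the frame's.
- low_tray: Brick-red open tray, 108 (x) by 170 (y), 40 high, walls and floor 4, about 0.3 kg; loose on the counter between the frame's rails (2 clear each side), covered by the top tray until that is slid away. It carries pumice, organizer and file; the last 38 or more of its floor at either y end is free except for the file. Origin: middle of its underside; axes along the frame's.
- stand: White fixed draining stand at one y end of the frame (left or right, it varies), gap 6 to 18; flat top 170 (x) by 220 (y), 62 above the counter, that is 2 below the frame's rails. Origin: middle of its footprint, on the counter; axes along the frame's.
- mat: Thin dark ribbed draining mat lying on the counter at the other y end of the frame, 150 (x) by 210 (y), under 2 thick. Origin: its middle, on the counter; axes along the frame's.
- soap_dish: Mint-green ribbed soap dish, 100 (x) by 75 (y), 20 high, standing free in the top tray; at least 30 is free between it and the tray's end walls. Origin: middle of its underside.
- soap: Cream bar of soap 75 by 48 by 22, lying loose in the dish. Origin: middle of its underside.
- pumice: Grey pumice stone in a wooden holder, 75 (x) by 36 (y), 34 high, in the lower tray. Origin: middle of its underside.
- organizer: Orange pill organizer with four snap lids, 75 (x) by 30 (y), 24 high, in the lower tray. Origin: middle of its underside.
- file: Nail file with black handle, 14 (x) by 135 (y), 6 thick, lying flat in the lower tray along its -x wall. Origin: near its middle, underside.
- lotion: White lotion bottle, 54 across, 130 tall, on the counter in front of the frame, stand or mat. Origin: middle of its underside.
- cream: White cream jar, 60 across, 50 tall, likewise in front. Origin: middle of its underside.
- brush: Wooden nail brush 40 by 90, 28 high, likewise in front. Origin: middle of its underside.
- tumbler: Blue tumbler, 70 across, 100 tall, behind the stand or mat. Origin: middle of its underside.
- mousse: Metal can, 50 across, 120 tall, behind the stand or mat. Origin: middle of its underside.
Not all that is in view belongs to the job. What is shaped like the top_tray but green or yellow is not meant.

How it is judged (in metres and radians):
On the way, in this order (a step that is already met when the one before it is completed fails the run):
1. the lock knob is at the release mark while both trays are still home (value of joint lock between 1.2 and 1.45 rad and x of top_tray in the frame of frame between -0.02 and 0.02 m and y of top_tray in the frame of frame between -0.02 and 0.02 m and x of low_tray in the frame of frame between -0.02 and 0.02 m and y of low_tray in the frame of frame between -0.02 and 0.02 m), for 0.2 s.
2. the top tray lies on the draining stand while the lower tray is still home (x of top_tray in the frame of stand between -0.025 and 0.025 m and y of top_tray in the frame of stand between -0.025 and 0.025 m and z of top_tray in the frame of stand between 0.055 and 0.07 m and angle between top_tray's own z axis and vertical below 0.06 rad and angle between the x axis of top_tray and the x axis of stand, either way round below 0.2 rad and linear speed of top_tray below 0.02 m/s and x of low_tray in the frame of frame between -0.02 and 0.02 m and y of low_tray in the frame of frame between -0.02 and 0.02 m), for 0.2 s.
3. the lower tray lies on the mat (x of low_tray in the frame of mat between -0.025 and 0.025 m and y of low_tray in the frame of mat between -0.025 and 0.025 m and z of low_tray in the frame of mat between -0.005 and 0.008 m and angle between low_tray's own z axis and vertical below 0.06 rad and angle between the x axis of low_tray and the x axis of mat, either way round below 0.2 rad and linear speed of low_tray below 0.02 m/s), for 0.2 s.
At the end, for the whole second after the job is handed in: Knob at the release mark (over 1.2 rad). Top tray level on the stand, lower tray on the mat, each centred within 25 mm both ways and square within 0.2 rad, at rest. Dish in the top tray with the soap in it; pumice, organizer and file in the lower tray (all of step 3 and value of joint lock between 1.2 and 1.45 rad and x of top_tray in the frame of stand between -0.025 and 0.025 m and y of top_tray in the frame of stand between -0.025 and 0.025 m and z of top_tray in the frame of stand between 0.055 and 0.07 m and angle between top_tray's own z axis and vertical below 0.06 rad and angle between the x axis of top_tray and the x axis of stand, either way round below 0.2 rad and linear speed of top_tray below 0.02 m/s and x of soap_dish in the frame of top_tray between -0.03 and 0.03 m and y of soap_dish in the frame of top_tray between -0.055 and 0.055 m and z of soap_dish in the frame of top_tray between 0 and 0.012 m and x of soap in the frame of soap_dish between -0.02 and 0.02 m and y of soap in the frame of soap_dish between -0.02 and 0.02 m and z of soap in the frame of soap_dish between 0 and 0.03 m and x of pumice in the frame of low_tray between -0.055 and 0.055 m and y of pumice in the frame of low_tray between -0.085 and 0.085 m and z of pumice in the frame of low_tray between -0.002 and 0.02 m and x of organizer in the frame of low_tray between -0.055 and 0.055 m and y of organizer in the frame of low_tray between -0.085 and 0.085 m and z of organizer in the frame of low_tray between -0.002 and 0.02 m and x of file in the frame of low_tray between -0.055 and 0.055 m and y of file in the frame of low_tray between -0.085 and 0.085 m and z of file in the frame of low_tray between -0.002 and 0.02 m); the robot touches nothing.
It fails at once if a tray is lifted (20 mm or more above where it stood) or tipped by more than 0.2 rad (height (world z) of top_tray above 0.084 m or height (world z) of low_tray above 0.02 m or angle between any of top_tray, low_tray's own z axis and vertical above 0.2 rad).
It fails at once if something carried in a tray is tipped by more than 0.5 rad (angle between any of soap_dish, soap, pumice, organizer, file's own z axis and vertical above 0.5 rad).
It fails at once if a bystander on the counter is shoved more than 30 mm or tipped by more than 0.4 rad (distance of any of lotion, cream, brush, tumbler, mousse from where it was at the start of the episode above 0.03 m or angle between any of lotion, cream, brush, tumbler, mousse's own z axis and vertical above 0.4 rad).
It also fails if it takes over 61 s, if anything falls off the work surface, if the arm or the gripper's body presses on something with over 40 N, if the wrist force passes 120 N, or if a joint passes its speed limit or range.

## Working session

There is one attempt and no reset: what is moved stays moved. The work goes in short steps, Python scripts to look and compute and a shell command to move; the robot and the scene stay as the last step left them, time stands still between calls to the robot, and variables do not carry over. Pictures are saved under pics/ and viewed, about 8 in all and at most 12, crops included, and the job is handed in when it is done.

```bash
ls; mkdir -p pics; cat > h.py <<'E'
import numpy as np, cv2
from cell import manip
from scipy.spatial.transform import Rotation as Ro
def ray(s,px):
    f=200/np.tan(np.radians(s["fov_y"]/2)); d=np.array([(px[0]-s["cx"])/f,(px[1]-s["cy"])/f,1.])
    R=np.array(s["R"]);t=np.array(s["t"]); return -R.T@t, R.T@d
def at(s,px,z):
    o,d=ray(s,px); return o+d*(z-o[2])/d[2]
def proj(s,X):
    f=200/np.tan(np.radians(s["fov_y"]/2)); c=np.array(s["R"])@np.array(X)+np.array(s["t"])
    return np.array([s["cx"]+f*c[0]/c[2],s["cy"]+f*c[1]/c[2]])
def save(s,n): cv2.imwrite("pics/"+n,s["frame"][:,:,::-1])
E
python3 - <<'E'
from h import *
st=manip.state(); print(st)
H={'frame':0,'lock_grip':.118,'top_tray':.064,'stand':0,'mat':0,'soap_dish':.068,'lotion':0,'cream':0,'brush':0,'tumbler':0,'mousse':0}
im=[]
for c in ("top","side"):
    s=manip.snapshot(c); save(s,c+"0.png"); im.append(s["frame"])
    print(c,np.array(s["R"]).round(2).tolist(),s["t"],s["fov_y"])
    for k,z in H.items():
        for r in manip.tip_of(s,k)[:3]:
            print(c,k,round(r["confidence"],2),np.round(r["location"]),at(s,r["location"],z).round(3))
cv2.imwrite("pics/both.png",cv2.resize(np.vstack(im),(480*1,600))[:,:,::-1])
E
```

```text
pics
{'time': 0.0, 'joints': array([59.67361629, 24.44973533,  4.23241908, 92.05173099, -1.95227641,
       63.64378128, -3.84236582]), 'qvel': array([ 0.00632742, -0.04684118,  0.0748666 ,  0.05938229, -0.02967134,
        0.01823879,  0.02837255]), 'tau': array([ 1.43072462e-03, -9.35803413e+01,  3.66702899e+00, -4.54167831e+01,
       -4.87422233e-02,  2.02975678e-02,  1.42385561e-04]), 'tool_pos': array([ 0.25004111, -0.62652954,  0.21877913]), 'ee_rot': array([-84.36226668,  89.92691308, 117.39845934]), 'wrist_force': array([ 0.87973738,  0.33646867, -0.49034115]), 'moment': array([-0.03233298, -0.03669223,  0.05246774]), 'width': 0.09401983105299128}
top [[0.03, -1.0, 0.02], [-0.99, -0.03, -0.15], [0.15, -0.01, -0.99]] [-0.13962788  0.47702818  1.19806124] 50.41981673191259
top lock_grip 0.61 [275. 136.] [ 0.664 -0.015  0.118]
top top_tray 0.85 [439. 260.] [ 0.336 -0.484  0.064]
top top_tray 0.69 [279. 175.] [ 0.565 -0.027  0.064]
top top_tray 0.67 [163. 277.] [0.267 0.281 0.064]
top stand 0.95 [207. 184.] [0.546 0.192 0.   ]
top stand 0.4 [280. 176.] [ 0.577 -0.027  0.   ]
top
[... 647 characters left out ...]
35. 196.] [ 0.671 -0.011  0.118]
side top_tray 0.96 [442. 239.] [ 0.187 -0.214  0.064]
side top_tray 0.77 [426. 180.] [ 0.313 -0.42   0.064]
side top_tray 0.64 [275. 224.] [ 0.558 -0.028  0.064]
side stand 0.68 [221. 298.] [0.551 0.185 0.   ]
side mat 0.61 [316. 199.] [ 0.577 -0.236  0.   ]
side soap_dish 0.97 [270. 226.] [ 0.561 -0.012  0.068]
side lotion 0.88 [327. 259.] [ 0.416 -0.053  0.   ]
side cream 0.84 [283. 318.] [0.401 0.146 0.   ]
side brush 0.93 [360. 208.] [ 0.443 -0.273  0.   ]
side brush 0.58 [275. 226.] [ 0.603 -0.074  0.   ]
side tumbler 0.68 [177. 282.] [0.67  0.209 0.   ]
side tumbler 0.32 [270. 224.] [ 0.617 -0.073  0.   ]
side mousse 0.59 [278. 186.] [ 0.71 -0.22  0.  ]
```

View pics/top0.png

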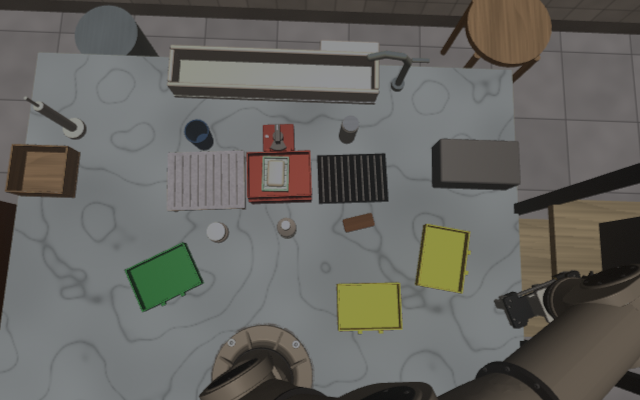

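View pics/side0.png

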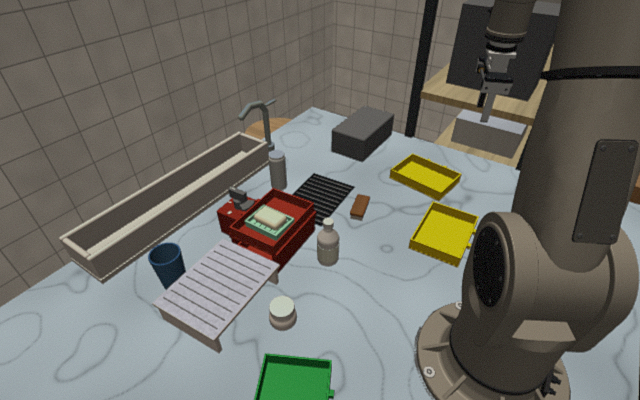

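Candidates for the top tray in the top picture are brick-red (279,175), green (163,277), and yellow (439,260) and (369,306). The red one fits: it is brick-red, sits on the frame and carries the dish. The stand is on its left (+y) and the mat on its right. I'll measure precisely and confirm in a crop.

```bash
python3 - <<'E'
from h import *
s=manip.snapshot("top")
def rect(mask,z,n):
    mask=cv2.morphologyEx(mask.astype(np.uint8),cv2.MORPH_CLOSE,np.ones((5,5)))
    k,l,stt,_=cv2.connectedComponentsWithStats(mask); i=1+np.argmax(stt[1:,4])
    c=max(cv2.findContours((l==i).astype(np.uint8),0,2)[0],key=cv2.contourArea)[:,0]
    P=np.array([at(s,p,z)[:2] for p in c],np.float32)*1000
    r=cv2.minAreaRect(P); print(n,np.round(r[0],1),np.round(r[1],1),round(r[2],2))
for n,z in (("stand",.062),("mat",.001),("top_tray",.098),("soap_dish",.088)):
    for r in manip.regions_of(s,n)[:3]: print(round(r["confidence"],2),np.round(r["location"])); rect(r["region"],z,n)
for r in manip.regions_of(s,"lock_grip")[:2]: print("knob",r["confidence"],at(s,r["location"],.125),r["region"].sum())
hsv=cv2.cvtColor(s["frame"],cv2.COLOR_RGB2HSV); m=((hsv[...,0]<8)|(hsv[...,0]>172))&(hsv[...,1]>150); m[:150]=0;m[:,:230]=0;m[210:]=0;m[:,330:]=0
rect(m,.098,"red mask")
c=s["frame"][115:215,195:395]; cv2.imwrite("pics/crop.png",cv2.resize(c,(800,400),interpolation=cv2.INTER_CUBIC)[:,:,::-1])
E
```

```text
0.6 [207. 181.]
stand [542.9 180.3] [173.4 224.2] 3.61
0.22 [353. 180.]
stand [ 563.2 -237.2] [147.2 203.5] 3.2
0.7 [352. 179.]
mat [ 575.9 -244. ] [153.4 217.7] 3.76
0.48 [218. 230.]
mat [400.9 150.8] [63.7 57.6] 47.65
0.97 [443. 258.]
top_tray [ 340.2 -487.3] [135.2 170.4] 82.34
0.96 [292. 175.]
top_tray [560.  -28.6] [139.9 178.7] 3.05
0.87 [367. 306.]
top_tray [ 202.2 -283.7] [130.5 176.3] 1.68
0.91 [266. 176.]
soap_dish [562.8 -17.3] [ 75.  101.4] 89.87
knob 0.78 [ 0.65637761 -0.01323912  0.125     ] 239
knob 0.64 [ 0.5459606  -0.06330539  0.125     ] 2022
red mask [500.8 -43.4] [8.3 0. ] 91.91
```

View pics/crop.png

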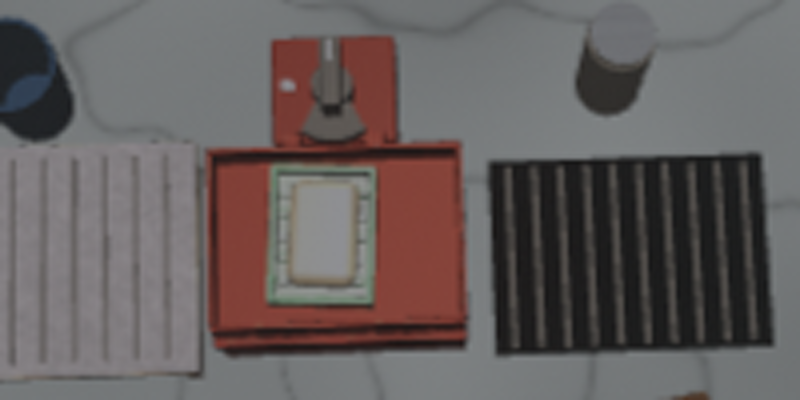

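The crop confirms it: the red tray holds the dish, the knob is locked with its bar along frame x and the cam between the lugs, the stand is on the left and the mat on the right. Next I'll approach a point above the knob.

```bash
cat >> h.py <<'E'
YAW=np.radians(3.6)
def plan(p,jaw,show=True):
    """p world m, jaw = world heading (deg) of tool y, tool x down"""
    st=manip.state(); R=Ro.from_euler("xyz",st["ee_rot"],degrees=True).as_matrix()
    y=np.array([np.cos(np.radians(jaw)),np.sin(np.radians(jaw)),0]);x=np.array([0,0,-1.]);T=np.c_[x,y,np.cross(x,y)]
    d=R.T@(np.array(p)-st["tool_pos"])*100; rv=Ro.from_matrix(R.T@T).as_rotvec()
    print("t",st["time"],"pos",st["tool_pos"].round(4),"toolY heading",np.degrees(np.arctan2(R[1,1],R[0,1])).round(1),"j",st["joints"].round(0),"F",st["wrist_force"].round(1),"w",round(st["width"],4))
    print("dp cm",d.round(2),"rotvec",rv.round(3)); return R
E
python3 -c "
from h import *
print(plan([.666,-.017,.20],93.6).round(2)); plan([.666,-.017,.20],-86.4)"
```

```text
t 1.5 pos [ 0.2502 -0.6269  0.2195] toolY heading -68.2 j [60. 24.  4. 92. -2. 64. -4.] F [-1.2  0.9 -0.6] w 0.0936
dp cm [  1.95 -41.23 -61.22] rotvec [-2.825 -0.    -0.   ]
[[ 0.    0.37 -0.93]
 [ 0.   -0.93 -0.37]
 [-1.   -0.   -0.  ]]
t 1.5 pos [ 0.2502 -0.6269  0.2195] toolY heading -68.2 j [60. 24.  4. 92. -2. 64. -4.] F [-1.2  0.9 -0.6] w 0.0936
dp cm [  1.95 -41.23 -61.22] rotvec [ 0.317 -0.     0.   ]
```

```bash
python3 -m pendant '{"dp":[[-3,-3,-4],[-3,-6,-9],[-3,-9,-14],[-3,-12,-18],[-3,-15,-22],[-3,-18,-26.5],[-3,-21,-31],[-3,-24,-35.5]],"angular":[[0.04,0,0],[0.08,0,0],[0.12,0,0],[0.16,0,0],[0.2,0,0],[0.24,0,0],[0.28,0,0],[0.317,0,0]],"gripper":[9.4,9.4,9.4,9.4,9.4,9.4,9.4,9.4]}'
python3 -c "
from h import *
plan([.666,-.017,.23],-86.4)"
```

```text
time: 2.5
tool_pos: [0.4918, -0.2709, 0.2498]
ee_rot: [151.1, 90.0, -25.4]
wrist_force: [0.9, -0.6, 0.2]
width: 0.0937
t 2.5 pos [ 0.4918 -0.2709  0.2498] toolY heading -86.5 j [ 27.  12.  -5. 105.   1.  63. -65.] F [ 0.9 -0.6  0.2] w 0.0937
dp cm [  1.98 -24.28 -18.94] rotvec [-0.002 -0.    -0.   ]
```

```bash
python3 -m pendant '{"dp":[[0,-4,-3],[0,-8,-6],[0,-12,-9],[0,-16,-12.5],[0.5,-20,-16],[1,-24.3,-19],[2,-24.3,-19],[2,-24.3,-19]],"angular":[[0,0,0],[0,0,0],[0,0,0],[0,0,0],[0,0,0],[0,0,0],[0,0,0],[0,0,0]],"gripper":[9.4,9.4,9.4,9.4,8,6,5,5]}'
python3 - <<'E'
from h import *
def wat(s,st,px,z):
    f=200/np.radians(s["fov_y"]/2)
    f=200/np.tan(np.radians(s["fov_y"]/2))
    d=np.array([px[0]-s["cx"],px[1]-s["cy"]]);r=np.hypot(*d);th=r/f
    v=np.array([np.sin(th)*d[0]/r,np.sin(th)*d[1]/r,np.cos(th)])
    He=np.array(s["hand_eye"]);R=Ro.from_euler("xyz",st["ee_rot"],degrees=True).as_matrix()
    o=R@He[:3,3]+st["tool_pos"];w=R@He[:3,:3]@v
    return o+w*(z-o[2])/w[2]
plan([.666,-.017,.116],-86.4)
st=manip.state(); s=manip.snapshot("wrist"); save(s,"w1.png")
print(s["fov_y"],np.array(s["hand_eye"]).round(3).tolist())
for k,z in (("lock_grip",.118),("lock",.118),("top_tray",.064),("soap_dish",.068),("stand",0),("mat",0)):
    for r in manip.tip_of(s,k)[:2]: print(k,round(r["confidence"],2),np.round(r["location"]),wat(s,st,r["location"],z).round(4))
for r in manip.regions_of(s,"lock_grip")[:1]:
    print(r["confidence"],wat(s,st,r["location"],.132))
E
```

```text
time: 3.5
tool_pos: [0.6659, -0.0171, 0.2288]
ee_rot: [25.1, 89.9, -151.4]
wrist_force: [-0.1, -0.1, 0.6]
width: 0.057
t 3.5 pos [ 0.6659 -0.0171  0.2288] toolY heading -86.5 j [  5.  24. -12.  92.   5.  65. -95.] F [-0.1 -0.1  0.6] w 0.057
dp cm [11.28 -0.02 -0.02] rotvec [-0.001  0.001 -0.001]
65.70646984690485 [[-0.0, -0.234, 0.972, -0.165], [1.0, -0.001, -0.0, 0.0], [0.001, 0.972, 0.234, -0.067], [0.0, 0.0, 0.0, 1.0]]
lock_grip 0.7 [324. 199.] [ 0.6681 -0.019   0.118 ]
lock_grip 0.46 [186. 254.] [0.6011 0.1205 0.118 ]Traceback (most recent call last):
  File "<stdin>", line 14, in <module>
ValueError: it knows: brush, cream, file, frame, lock_grip, lotion, low_tray, mat, mousse, organizer, pumice, soap, soap_dish, stand, top_tray, tumbler
```

View pics/w1.png

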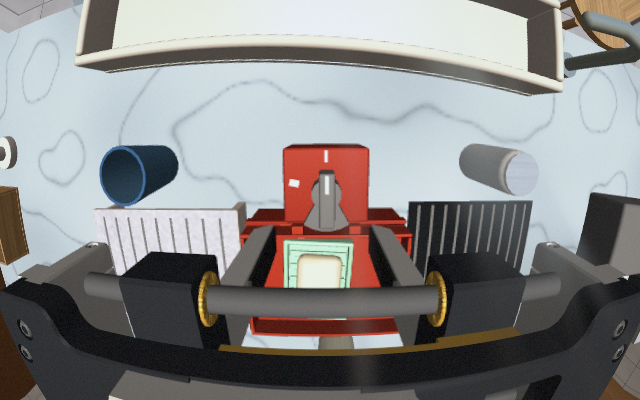

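The wrist view shows the knob's bar at (326,190), centred between the fingers. Its measured position, (0.668, -0.019), agrees with the frame pose. I'll descend and grip.

```bash
python3 -m pendant '{"dp":[[3,0.2,-0.2],[6,0.2,-0.2],[9,0.2,-0.2],[11.1,0.2,-0.2],[11.1,0.2,-0.2],[11.1,0.2,-0.2],[11.1,0.2,-0.2],[11.1,0.2,-0.2]],"angular":[[0,0,0],[0,0,0],[0,0,0],[0,0,0],[0,0,0],[0,0,0],[0,0,0],[0,0,0]],"gripper":[5,5,5,5,0.5,0.5,0.5,0.5]}' 25
python3 -m pendant '{"dp":[[0,0,0],[0,0,0],[0,0,0],[0,0,0],[0,0,0],[0,0,0],[0,0,0],[0,0,0]],"angular":[[0,0,0],[-0.17,0,0],[-0.34,0,0],[-0.51,0,0],[-0.68,0,0],[-0.85,0,0],[-1.02,0,0],[-1.19,0,0]],"gripper":[0.5,0.5,0.5,0.5,0.5,0.5,0.5,0.5]}'
python3 -c "
from h import *
plan([.668,-.019,.116],-9.1)"
```

```text
time: 4.6
tool_pos: [0.6689, -0.0207, 0.12]
ee_rot: [134.8, 89.9, -41.8]
wrist_force: [1.0, -14.5, 6.5]
width: 0.0135
time: 5.6
tool_pos: [0.6693, -0.0215, 0.1201]
ee_rot: [66.5, 89.8, -41.6]
wrist_force: [4.2, -3.4, -5.8]
width: 0.014
t 5.6 pos [ 0.6693 -0.0215  0.1201] toolY heading -18.1 j [ 16.  32. -27.  96.  17.  56. -35.] F [ 4.2 -3.4 -5.8] w 0.014
dp cm [ 0.41 -0.21 -0.2 ] rotvec [-0.157  0.002 -0.003]
```

```bash
python3 -m pendant '{"dp":[[0,0,0],[0,0,0],[0,0,0],[0,0,0],[0,0,0],[0,0,0],[-3,0,0],[-8,0,0]],"angular":[[-0.1,0,0],[-0.17,0,0],[-0.17,0,0],[-0.17,0,0],[-0.17,0,0],[-0.17,0,0],[-0.17,0,0],[-0.17,0,0]],"gripper":[0.5,0.5,0.5,4,4,5,5,5]}'
python3 - <<'E'
from h import *
s=manip.snapshot("top"); 
for r in manip.tip_of(s,"top_tray")[:3]: print(r["confidence"],r["location"],at(s,r["location"],.064))
s2=manip.snapshot("side"); save(s2,"side2.png")
c=s2["frame"][160:260,190:330]; cv2.imwrite("pics/k2.png",cv2.resize(c,(700,500),interpolation=cv2.INTER_CUBIC)[:,:,::-1])
# push start: frame centre + (x=0,y=-0.13) in frame axes, raised
F=np.array([.560,-.027]);ex=np.array([np.cos(YAW),np.sin(YAW)]);ey=np.array([-ex[1],ex[0]])
for y in (-.135,): plan(np.r_[F+y*ey,.16],3.6)
E
```

```text
time: 6.6
tool_pos: [0.6681, -0.0214, 0.1995]
ee_rot: [-5.4, 89.9, -103.8]
wrist_force: [0.2, -0.5, 0.9]
width: 0.0499
0.73 [165.8, 278.0] [0.26379654 0.27308991 0.064     ]
0.7 [438.4, 257.8] [ 0.34222099 -0.48352847  0.064     ]
0.58 [366.2, 301.2] [ 0.21704657 -0.28131122  0.064     ]
t 6.75 pos [ 0.6705 -0.0211  0.203 ] toolY heading -8.4 j [ 18.  28. -31.  92.  15.  64. -24.] F [ 0.5 -0.2 -0. ] w 0.0498
dp cm [ 4.26 -8.07 15.4 ] rotvec [-0.209  0.002 -0.007]
```

View pics/k2.png

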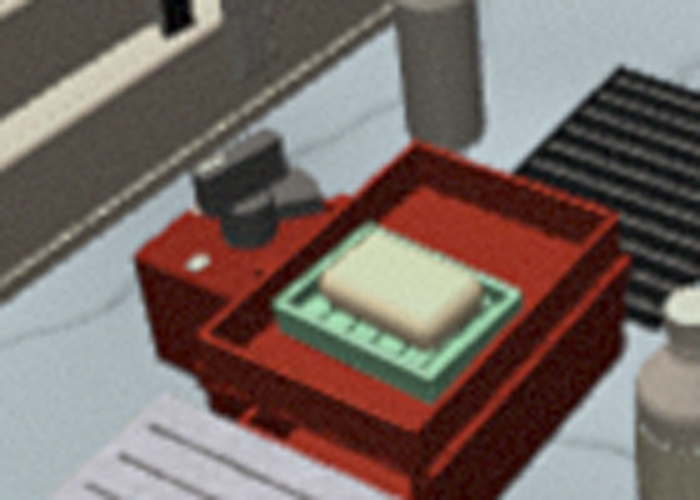

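The knob is at release: its bar points along +y, its line is at the broad mark, the cam is clear and the tray is home. Next I go to the tray's -y end with the jaws wide open across frame x, so both fingers push squarely.

```bash
python3 -m pendant '{"dp":[[0,-2,4],[0,-5,8],[0,-8,12],[1,-8.1,15.4],[3,-8.1,15.4],[4.3,-8.1,15.4],[4.3,-8.1,15.4],[4.3,-8.1,15.4]],"angular":[[-0.05,0,0],[-0.1,0,0],[-0.15,0,0],[-0.21,0,-0.003],[-0.21,0,-0.005],[-0.21,0,-0.005],[-0.21,0,-0.005],[-0.21,0,-0.005]],"gripper":[6,7,8,9.4,9.4,9.4,9.4,9.4]}'
python3 - <<'E'
from h import *
F=np.array([.561,-.027]);ex=np.array([np.cos(YAW),np.sin(YAW)]);ey=np.array([-ex[1],ex[0]])
plan(np.r_[F-.125*ey,.093],3.6)
E
```

```text
time: 7.75
tool_pos: [0.5686, -0.1607, 0.1598]
ee_rot: [47.3, 89.8, -39.0]
wrist_force: [0.6, 0.1, -0.4]
width: 0.094
t 7.75 pos [ 0.5686 -0.1607  0.1598] toolY heading 3.7 j [ 35.  23. -32. 105.  15.  56.   1.] F [ 0.6  0.1 -0.4] w 0.094
dp cm [ 6.68  0.06 -0.9 ] rotvec [ 0.002  0.002 -0.002]
```

```bash
python3 -m pendant '{"dp":[[2.5,0,0],[5,0,0],[6.7,0,0],[6.7,0,-0.9],[6.7,0,-1.8],[6.7,0,-2.7],[6.7,0,-3.6],[6.7,0,-4.5]],"angular":[[0,0,0],[0,0,0],[0,0,0],[0,0,0],[0,0,0],[0,0,0],[0,0,0],[0,0,0]],"gripper":[9.4,9.4,9.4,9.4,9.4,9.4,9.4,9.4]}'
cat >> h.py <<'E'
F=np.array([.561,-.027]);ex=np.array([np.cos(YAW),np.sin(YAW)]);ey=np.array([-ex[1],ex[0]])
def fr(p): d=np.array(p)[:2]-F; return np.round([d@ex,d@ey],4)
E
python3 - <<'E'
from h import *
plan(np.r_[F+.111*ey,.093],3.6); print(fr(manip.state()["tool_pos"]))
E
```

```text
time: 8.75
tool_pos: [0.5663, -0.1165, 0.0935]
ee_rot: [42.3, 89.7, -44.1]
wrist_force: [0.9, -7.1, 4.1]
width: 0.0942
t 8.75 pos [ 0.5663 -0.1165  0.0935] toolY heading 3.7 j [ 30.  27. -31. 110.  18.  48.  -7.] F [ 0.9 -7.1  4.1] w 0.0942
dp cm [ -0.03   0.05 -20.06] rotvec [ 0.001  0.004 -0.004]
[-0.0003 -0.0896]
```

```bash
python3 -m pendant '{"dp":[[0,0,-0.8],[0,0,-1.7],[0,0,-2.6],[0,0,-3.5],[0,0,-4.4],[0,0,-5.3],[0,0,-6.2],[0,0,-7]],"angular":[[0,0,0],[0,0,0],[0,0,0],[0,0,0],[0,0,0],[0,0,0],[0,0,0],[0,0,0]],"gripper":[9.4,9.4,9.4,9.4,9.4,9.4,9.4,9.4]}'
python3 - <<'E'
from h import *
print(fr(manip.state()["tool_pos"]))
s=manip.snapshot("side"); save(s,"side3.png")
E
```

```text
time: 9.75
tool_pos: [0.5622, -0.0466, 0.0936]
ee_rot: [42.0, 89.6, -44.3]
wrist_force: [-0.1, -7.4, 5.8]
width: 0.0936
[-0.     -0.0197]
```

View pics/side3.png

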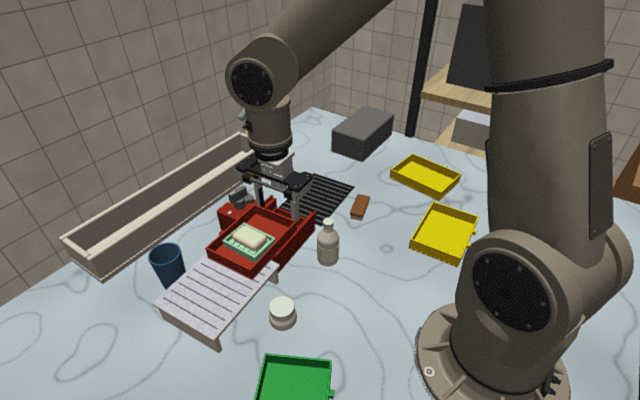

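The tray is sliding squarely and the dish hasn't moved in it. I'll continue.

```bash
python3 -m pendant '{"dp":[[0,0,-0.9],[0,0,-1.8],[0,0,-2.7],[0,0,-3.6],[0,0,-4.5],[0,0,-5.4],[0,0,-6.3],[0,0,-7.2]],"angular":[[0,0,0],[0,0,0],[0,0,0],[0,0,0],[0,0,0],[0,0,0],[0,0,0],[0,0,0]],"gripper":[9.4,9.4,9.4,9.4,9.4,9.4,9.4,9.4]}'
python3 - <<'E'
from h import *
print(fr(manip.state()["tool_pos"]))
for c in ("top","side"):
    s=manip.snapshot(c)
    for n,z in (("top_tray",.064),("stand",0),("soap_dish",.068),("low_tray",0),("mat",0)):
        for r in manip.tip_of(s,n)[:4]: 
            p=at(s,r["location"],z)
            if p[0]>.45: print(c,n,round(r["confidence"],2),fr(p))
    if c=="top":
      for r in manip.regions_of(s,"stand")[:1]:
        P=np.array([at(s,p,.062)[:2] for p in np.argwhere(r["region"])[:,::-1]]); q=(P-F)@np.c_[ex,ey]; print("stand ext",q.min(0),q.max(0))
E
```

```text
time: 10.8
tool_pos: [0.5572, 0.0273, 0.0931]
ee_rot: [45.1, 89.7, -41.2]
wrist_force: [1.1, -4.0, -2.7]
width: 0.0939
[-0.0004  0.0544]
top soap_dish 0.68 [0.0066 0.1675]
top low_tray 0.8 [0.0072 0.008 ]
top mat 0.82 [ 0.0145 -0.2133]
stand ext [-0.09161751  0.13580463] [0.07884422 0.3199704 ]
side top_tray 0.57 [0.    0.155]
side stand 0.63 [0.0046 0.2152]
side soap_dish 0.65 [-0.0006  0.1672]
side mat 0.4 [0.0189 0.0194]
```

```bash
python3 -m pendant '{"dp":[[0,0,-0.9],[0,0,-1.8],[0,0,-2.7],[0,0,-3.6],[0,0,-4.5],[0,0,-5.2],[0,0,-5.6],[0,0,-5.6]],"angular":[[0,0,0],[0,0,0],[0,0,0],[0,0,0],[0,0,0],[0,0,0],[0,0,0],[0,0,0]],"gripper":[9.4,9.4,9.4,9.4,9.4,9.4,9.4,9.4]}'
python3 -m pendant '{"dp":[[0,0,0.7],[0,0,1.5],[-3,0,3],[-7,0,5],[-7,0,7],[-7,0,9],[-7,0,11],[-7,0,13]],"angular":[[0,0,0],[0,0,0],[0,0,0],[0,0,0],[0,0,0],[0,0,0],[0,0,0],[0,0,0]],"gripper":[9.4,9.4,9.4,9.4,9.4,8,6,5]}'
python3 - <<'E'
from h import *
print(fr(manip.state()["tool_pos"]))
for c in ("top","side"):
    s=manip.snapshot(c); save(s,c+"4.png")
    for n,z in (("top_tray",.064),("stand",0),("soap_dish",.068),("soap",.075),("low_tray",0),("mat",0),("pumice",.004),("file",.004),("organizer",.004)):
        for r in manip.tip_of(s,n)[:4]: 
            p=at(s,r["location"],z)
            if p[0]>.45: print(c,n,round(r["confidence"],2),fr(p))
    if c=="top":
      for n,z in (("stand",.062),("top_tray",.096)):
       for r in manip.regions_of(s,n)[:4]:
        P=np.array([at(s,p,z)[:2] for p in np.argwhere(r["region"])[:,::-1]]); q=(P-F)@np.c_[ex,ey]; print(n,"ext",q.min(0).round(3),q.max(0).round(3)) if P[0,0]>.45 else 0
      c=s["frame"][115:225,155:395]; cv2.imwrite("pics/c4.png",cv2.resize(c,(780,358),interpolation=cv2.INTER_CUBIC)[:,:,::-1])
E
```

```text
time: 12.45
tool_pos: [0.5539, 0.083, 0.0932]
ee_rot: [53.9, 89.7, -32.4]
wrist_force: [0.1, 0.7, -0.4]
width: 0.0941
time: 13.45
tool_pos: [0.562, -0.048, 0.1637]
ee_rot: [53.7, 89.7, -32.6]
wrist_force: [0.8, 0.7, -0.6]
width: 0.0678
[-0.0004 -0.021 ]
top top_tray 0.67 [0.0064 0.2085]
top soap_dish 0.92 [-0.      0.2203]
top soap 0.93 [0.0078 0.2125]
top mat 0.93 [ 0.0055 -0.2138]
top mat 0.41 [0.0171 0.214 ]
top file 0.74 [0.0246 0.2371]
stand ext [-0.093  0.096] [0.084 0.32 ]
stand ext [-0.03   0.198] [0.05  0.252]
top_tray ext [-0.072  0.113] [0.075 0.301]
side top_tray 0.79 [0.0046 0.2105]
side stand 0.84 [-0.0058  0.2075]
side soap_dish 0.8 [0.0008 0.2199]
side soap 0.6 [-0.0069  0.2218]
side soap 0.55 [-0.0491  0.0598]
side soap 0.18 [0.0628 0.2635]
side low_tray 0.6 [-0.007   0.0047]
side mat 0.95 [ 0.0081 -0.2143]
side pumice 0.75 [0.012  0.0324]
side file 0.31 [-0.0018 -0.2154]
side organizer 0.75 [ 0.0097 -0.0222]
```

View pics/c4.png

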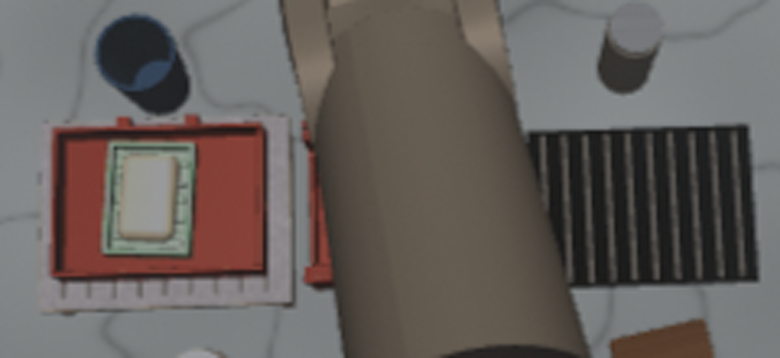

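The top tray is on the stand, about 2 mm off in y, with the soap in the dish. Next I position over the free -y end of the lower tray and check with the wrist camera.

```bash
python3 -m pendant '{"dp":[[0,0,1],[0,0,2],[0,0,3],[0,0,4],[0,0,4.2],[0,0,4.2],[0,0,4.2],[0,0,4.2]],"angular":[[0,0,0],[0,0,0],[0,0,0],[0,0,0],[0,0,0],[0,0,0],[0,0,0],[0,0,0]],"gripper":[4,3,3,3,3,3,3,3]}'
python3 - <<'E'
from h import *
plan(np.r_[F-.063*ey,.034],3.6); print(fr(manip.state()["tool_pos"]))
s=manip.snapshot("wrist"); save(s,"w5.png")
E
```

```text
time: 15.55
tool_pos: [0.5648, -0.0881, 0.1638]
ee_rot: [54.5, 89.7, -31.8]
wrist_force: [-0.5, 0.1, -0.4]
width: 0.0302
t 15.55 pos [ 0.5648 -0.0881  0.1638] toolY heading 3.7 j [ 29.  21. -32. 107.  14.  55.  -6.] F [-0.5  0.1 -0.4] w 0.0302
dp cm [12.99 -0.05  0.13] rotvec [ 0.003  0.003 -0.005]
[-0.0001 -0.0612]
```

View pics/w5.png

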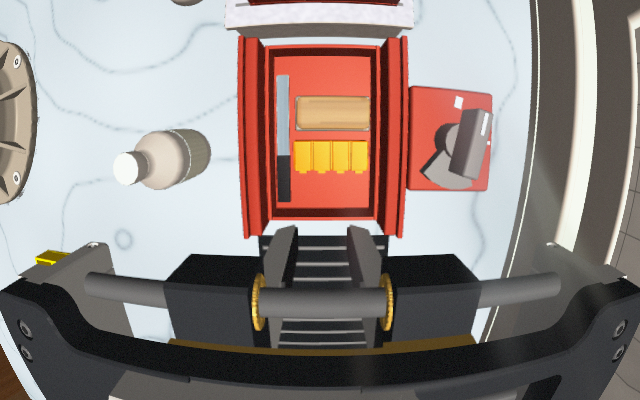

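The wrist view shows the file's handle at col 277–291, roughly x −42 to −29 mm, and the organizer ending at row 172. The free end strip runs to about row 210. I'll narrow the jaws, shift +4 mm in x to clear the file, and descend.

```bash
python3 -m pendant '{"dp":[[0,0.35,0.45],[0,0.35,0.45],[3,0.35,0.45],[6,0.35,0.45],[8,0.35,0.45],[10,0.35,0.45],[12,0.35,0.45],[12.9,0.35,0.45]],"angular":[[0,0,0],[0,0,0],[0,0,0],[0,0,0],[0,0,0],[0,0,0],[0,0,0],[0,0,0]],"gripper":[2,2,2,2,2,2,2,2]}'
python3 - <<'E'
from h import *
plan(np.r_[F-.28*ey,.034],3.6); print(fr(manip.state()["tool_pos"]))
E
```

```text
time: 16.6
tool_pos: [0.5688, -0.0927, 0.0336]
ee_rot: [49.5, 89.7, -36.7]
wrist_force: [0.3, -0.5, 0.6]
width: 0.0202
t 16.6 pos [ 0.5688 -0.0927  0.0336] toolY heading 3.7 j [ 25.  31. -28. 112.  21.  42. -12.] F [ 0.3 -0.5  0.6] w 0.0202
dp cm [ 2.000e-02 -4.200e-01  2.139e+01] rotvec [ 0.003  0.003 -0.004]
[ 0.0037 -0.0661]
```

```bash
python3 -m pendant '{"dp":[[0,0,0.6],[0,0,1.4],[0,0,2.3],[0,0,3.2],[0,0,4.1],[0,0,5],[0,0,5.9],[0,0,6.8]],"angular":[[0,0,0],[0,0,0],[0,0,0],[0,0,0],[0,0,0],[0,0,0],[0,0,0],[0,0,0]],"gripper":[2,2,2,2,2,2,2,2]}'
python3 -m pendant '{"dp":[[0,0,0.9],[0,0,1.8],[0,0,2.7],[0,0,3.6],[0,0,4.5],[0,0,5.4],[0,0,6.3],[0,0,7.2]],"angular":[[0,0,0],[0,0,0],[0,0,0],[0,0,0],[0,0,0],[0,0,0],[0,0,0],[0,0,0]],"gripper":[2,2,2,2,2,2,2,2]}'
python3 - <<'E'
from h import *
plan(np.r_[F-.285*ey,.034],3.6); print(fr(manip.state()["tool_pos"]))
for c in ("top","side"):
    s=manip.snapshot(c); save(s,c+"6.png")
    for n,z in (("low_tray",0),("mat",0),("pumice",.004),("file",.004),("organizer",.004)):
        for r in manip.tip_of(s,n)[:3]: 
            p=at(s,r["location"],z)
            if p[0]>.45: print(c,n,round(r["confidence"],2),fr(p))
E
```

```text
time: 17.6
tool_pos: [0.5733, -0.1611, 0.0338]
ee_rot: [50.3, 89.7, -35.9]
wrist_force: [-0.2, 5.4, 3.1]
width: 0.02
time: 18.6
tool_pos: [0.5779, -0.2338, 0.0339]
ee_rot: [46.6, 89.7, -39.7]
wrist_force: [0.1, 1.3, -0.5]
width: 0.0199
t 18.6 pos [ 0.5779 -0.2338  0.0339] toolY heading 3.7 j [ 36.  34. -27. 105.  21.  45.   2.] F [ 0.1  1.3 -0.5] w 0.0199
dp cm [ 0.02 -0.4   7.76] rotvec [ 0.002  0.003 -0.003]
[ 0.0039 -0.2074]
top low_tray 0.63 [ 0.0012 -0.1363]
top mat 0.37 [0.0195 0.2221]
top pumice 0.72 [ 0.0067 -0.1073]
top pumice 0.58 [0.0334 0.2452]
top file 0.55 [-0.0355 -0.1293]
top organizer 0.79 [ 0.0019 -0.1552]
top organizer 0.2 [0.0284 0.2296]
side low_tray 0.89 [-0.0007 -0.1336]
side mat 0.72 [ 0.0057 -0.2185]
side mat 0.45 [ 0.1319 -0.2078]
side pumice 0.89 [ 0.0049 -0.114 ]
side organizer 0.63 [ 0.0019 -0.1488]
```

View pics/side6.png

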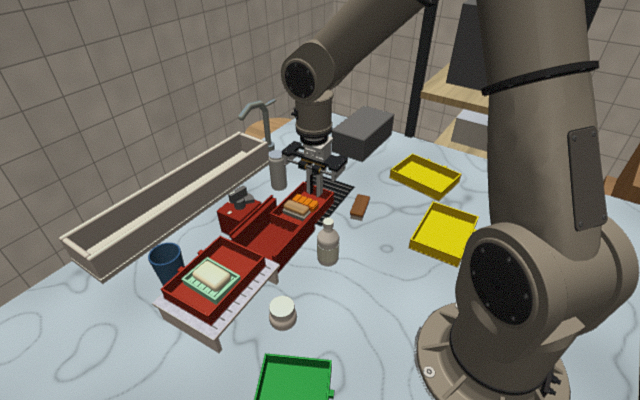

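Lower tray is sliding fine with 80 mm to go. It's at y −0.135, and the mat is at −0.215.

```bash
python3 -m pendant '{"dp":[[0,0,0.9],[0,0,1.8],[0,0,2.7],[0,0,3.6],[0,0,4.5],[0,0,5.4],[0,0,6.2],[0,0,6.8]],"angular":[[0,0,0],[0,0,0],[0,0,0],[0,0,0],[0,0,0],[0,0,0],[0,0,0],[0,0,0]],"gripper":[2,2,2,2,2,2,2,2]}'
python3 - <<'E'
from h import *
plan(np.r_[F-.287*ey,.034],3.6); print(fr(manip.state()["tool_pos"]))
for c in ("top","side"):
    s=manip.snapshot(c)
    for n,z in (("low_tray",0),("mat",0)):
        for r in manip.tip_of(s,n)[:3]: 
            p=at(s,r["location"],z)
            if p[0]>.45: print(c,n,round(r["confidence"],2),fr(p))
E
```

```text
time: 20.2
tool_pos: [0.5824, -0.3014, 0.0342]
ee_rot: [48.4, 89.7, -37.9]
wrist_force: [0.4, 2.8, -2.0]
width: 0.02
t 20.2 pos [ 0.5824 -0.3014  0.0342] toolY heading 3.7 j [ 41.  37. -26. 101.  21.  47.   8.] F [ 0.4  2.8 -2. ] w 0.02
dp cm [ 0.03 -0.42  1.18] rotvec [ 0.003  0.003 -0.004]
[ 0.0042 -0.2752]
top low_tray 0.91 [ 0.0012 -0.1919]
top mat 0.25 [0.0215 0.2251]
top mat 0.16 [-0.0018 -0.0033]
side low_tray 0.57 [ 0.0005 -0.201 ]
side mat 0.17 [ 0.2232 -0.1081]
```

```bash
python3 -m pendant '{"dp":[[0,0,0.4],[0,0,0.8],[0,0,1.2],[0,0,1.2],[0,0,0.7],[-3,0,0.7],[-8,0,0.7],[-14,0,0.7]],"angular":[[0,0,0],[0,0,0],[0,0,0],[0,0,0],[0,0,0],[0,0,0],[0,0,0],[0,0,0]],"gripper":[2,2,2,2,2,2,2,2]}'
python3 -m pendant '{"dp":[[-3,0,4],[-3,0,8],[-3,0,12],[-3,0,16],[-3,0,20],[-3,0,24],[-3,0,24],[-3,0,24]],"angular":[[0,0,0],[0,0,0],[0,0,0],[0,0,0],[0,0,0],[0,0,0],[0,0,0],[0,0,0]],"gripper":[2,2,2,2,2,2,2,2]}'
python3 - <<'E'
from h import *
plan(manip.state()["tool_pos"],3.6)
G={"low_tray":(0,.038),"mat":(0,.001),"top_tray":(.064,.096),"stand":(0,.062),"soap_dish":(.068,0),"soap":(.075,0),"pumice":(.004,0),"file":(.004,0),"organizer":(.004,0)}
B={"lotion":0,"cream":0,"brush":0,"tumbler":0,"mousse":0}
for c in ("top","side"):
    s=manip.snapshot(c); save(s,c+"7.png")
    for n,z in G.items():
        for r in manip.tip_of(s,n)[:2]: 
            p=at(s,r["location"],z[0])
            if p[0]>.45: print(c,n,round(r["confidence"],2),fr(p))
        if c=="top" and z[1]:
         for r in manip.regions_of(s,n)[:4]:
          q=(np.array([at(s,p,z[1])[:2] for p in np.argwhere(r["region"])[:,::-1]],np.float32)-F)@np.c_[ex,ey]
          if abs(q[0,0])<.15:
            b=cv2.minAreaRect((q*1000).astype(np.float32)); print("   rect",round(r["confidence"],2),np.round(b[0]),np.round(b[1]),round(b[2],1))
    for n in B:
        for r in manip.tip_of(s,n)[:1]: print(c,n,round(r["confidence"],2),at(s,r["location"],0).round(3))
    if c=="top": cv2.imwrite("pics/c7.png",cv2.resize(s["frame"][115:245,155:415],(780,390),interpolation=cv2.INTER_CUBIC)[:,:,::-1])
E
```

```text
time: 21.5
tool_pos: [0.5819, -0.3067, 0.1753]
ee_rot: [44.0, 89.8, -42.2]
wrist_force: [1.0, -1.1, 1.1]
width: 0.0201
time: 22.5
tool_pos: [0.5979, -0.5453, 0.2055]
ee_rot: [51.1, 89.8, -35.1]
wrist_force: [-0.1, 0.8, -0.0]
width: 0.0198
t 22.5 pos [ 0.5979 -0.5453  0.2055] toolY heading 3.8 j [ 52.  40. -26.  70.  17.  73.  31.] F [-0.1  0.8 -0. ] w 0.0198
dp cm [0. 0. 0.] rotvec [ 0.004  0.002 -0.002]
top low_tray 0.77 [ 0.0045 -0.2158]
top low_tray 0.56 [ 0.012  -0.2366]
   rect 0.8 [  -3. -215.] [120. 174.] 1.7
   rect 0.66 [   1. -218.] [153. 216.] 0.1
top top_tray 0.78 [-0.0007  0.2059]
   rect 0.73 [  1. 208.] [190. 147.] 89.6
   rect 0.89 [ -6. 208.] [226. 172.] 90.0
   rect 0.43 [-140. -221.] [37. 83.] 9.6
top soap_dish 0.58 [0.0031 0.2263]
top soap 0.97 [0.0144 0.2202]
top pumice 0.62 [ 0.0168 -0.1999]
top file 0.6 [-0.0314 -0.2122]
top organizer 0.8 [ 0.0077 -0.2359]
top lotion 0.72 [ 0.578 -0.24   0.   ]
top cream 0.71 [0.41 0.16 0.  ]
top brush 0.95 [ 0.433 -0.262  0.   ]
top tumbler 0.93 [0.675 0.212 0.   ]
top mousse 0.64 [0.562 0.188 0.   ]
side low_tray 0.96 [-0.0004 -0.2071]
side low_tray 0.49 [-0.0021  0.2122]
side stand 0.65 [-0.0023  0.2131]
side stand 0.28 [0.0497 0.1735]
side soap 0.64 [-0.0005  0.2241]
side pumice 0.73 [ 0.0139 -0.2024]
side organizer 0.64 [ 0.0128 -0.2388]
side lotion 0.9 [ 0.415 -0.056  0.   ]
side cream 0.77 [0.398 0.145 0.   ]
side brush 0.92 [ 0.442 -0.269  0.   ]
side tumbler 0.69 [0.673 0.209 0.   ]
side mousse 0.57 [ 0.708 -0.219  0.   ]
```

View pics/c7.png

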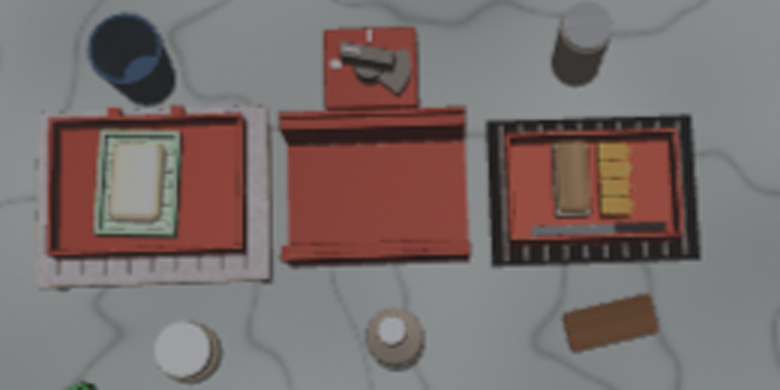

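Both trays are centred within about 7 mm, everything they carry is in place, the knob is at release and the bystanders are where they were. Handing in.

```bash
python3 -c "
from cell import manip
print(manip.close_job())"
```

```text
the job is handed in; nothing more can be done
None
```

I took the organiser apart in the order asked and handed it in at about 23 s of robot time. No verdict was reported.

- **Knob:** I gripped it and turned it to the release mark. The last picture shows its bar at the released angle; I had no direct joint reading to confirm it.
- **Top tray:** I pushed it level with two fingers onto the stand. It lies about 0–2 mm off centre in y and up to 7 mm in x, square to within about 1°.
- **Lower tray:** I pushed it from inside its end wall onto the mat. It lies about 3–4 mm off centre in x and y, and its outline reads within about 2° of square. One side-camera reading put it 8 mm nearer the frame; that is still inside the 25 mm tolerance.
- **Contents:** The soap is in its dish in the top tray. The pumice, organizer and file are in the lower tray.
- **Bystanders:** They stand where they were, to within measurement error. In the last check the top camera mislabelled the lotion and mousse. The side camera and the picture show both in place.
- **Robot:** The arm ended clear of everything.

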